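Stock the clutch-drum magazine

ROBOT

A 6-joint arm with a two-finger parallel gripper is mounted at the origin on the work surface. World frame = base frame: x ahead of the robot, y to its left, z up, the work surface at z = 0. Lengths are in m, angles in degrees, forces in N, time in s.
With the tool pointing down it reaches from about 0.25 to 0.725 m from the base axis. Payload 9.7 kg.
Tool frame: the origin (TCP) lies on the centre line of the jaws, within the pads' length; the fingertips stand 19 mm ahead of it and the grasp point (between the pads) is the TCP (bot.tcp_to_tips is the z of the fingertips in the tool frame, in m); z points along the fingers, y is the line along which they close (so a half turn about z gives the same grasp; the last joint's range is limited). The gripper opens to 85 mm and grips with 20 to 120 N. Pads are 22 mm wide; open, the fingers measure 114 mm over their backs; the gripper's body (76 mm by 85 mm) begins 54 mm behind the grasp point. The pads swing forward as they close: fully open they stand 13 mm farther back than shut.
Start: joints at [68.526, 4.979, 10.078, 95.1, 0, 90], TCP at [0.201, 0.512, 0.25] pointing down, gripper open.
Joint ranges: [-179.16, 179.16], [-48.56, 103.87], [-65.8, 70.77], [-126.05, 130.52], [-82.76, 87.17], [-180, 180]. Speed limits (degrees/s): [127.2, 127.2, 147.25, 180, 180, 180].

INTERFACE

Orientations are given as [roll, pitch, yaw] about the fixed x, y, z axes, in that order (R = Rz(yaw) Ry(pitch) Rx(roll)).
In Python, from workcell import bot gives the robot as it stands. The module is installed in compiled form; this text tells all that it offers.
- The arm moves only by the tool play_rows, never from a script. Its argument "increments" is a list of rows, each an object with "slide": the shift along the tool's x, y, z in mm, a list of three; "angular": the turn, a rotation vector about the tool's x, y, z in degrees, a list of three; "claw": the opening, from -1 (shut) to 1 (fully open). In form: [{"slide": [x, y, z], "angular": [rx, ry, rz], "claw": claw}, ...]. A call has 1 to 8 rows; each row shifts and turns the commanded pose from where the row before left it, along the tool's axes as they then stand; what a row does not reach is not made up. A row lasts 1/10 s, in which the tool goes at most 50 mm and 8.59 degrees, less where a joint would pass 70% of its speed; a pose out of reach is approached as far as the arm can. A call is refused whole if a number of a shift passes 50 or a number of a turn 8.59, either way. A call with a gripper value outside its range is refused whole. The fingers move at their own pace and stop on an object; "squeeze" is the grip in N (left out, the last holds). Time passes only in rows, so rows that do not move let the fingers close. It gives the time, the measured TCP pose, the force, the opening and the grip force at its end, in the units of the state.
- bot.get_obs(): the state, without advancing time (a new reading comes with each control period).
- bot.camera(name): name is "scene" or "top"; returns the picture (400x640x3 uint8, red, green, blue); there is no depth.
- bot.camera_info(name): a dict with "fovy" (degrees; the focal length in pixels is half the picture's height over the tangent of half this angle, whatever the lens; pixels are square), "cx", "cy" (the principal point, pixels), "k1" (the pictures are not rectified: a ray, as slopes to the right and down, at radius r is drawn at 1 + k1 r^2 times it, then the intrinsics apply), "R" (3x3) and "t" (3): a world point X has camera coordinates R X + t. Camera axes: x right, y down, z forward; pixel columns grow to the right and rows downward; lengths in m; the calibration is good to about 2 mm. A picture is of the moment at which its call begins. camera_info takes no time and is no camera call.
- bot.job_done(): hands the job in; it is judged then, once.
The state is a dict: "time": time; "q": joint angles; "qd": joint speeds; "joint_efforts": joint torques, N m; "ee_pos": TCP position; "tcp_rot": TCP orientation; "wrist_force": force on the tool from outside, world axes, zero at the start; "torque": the same for the moment, N m; "opening": finger opening in m; "grasp_force": force on a finger pad.
Only numpy, scipy, OpenCV 4.12 (cv2) and the standard library are available. Lean on these libraries where they do the work, as an engineer would, in place of code of your own. Each camera call takes 0.05 s, during which the arm holds its last target. There are 200 camera calls.

TASK

Clear the wrench off the drum magazine into the tool tray, lying wholly inside it, and load every clutch drum standing on the bench into the magazine: push each one, standing flat, into the lane that already holds a drum of its kind (with or without the sprocket on top), right past the sprung pawl until it has clicked shut behind it. Leave the oil bottle, the jar and the engine cylinder alone.

Things in the scene. Friction and masses are not known exactly. Their poses are not given: they have to be found in the camera images.
- rack: Drum magazine fixed to the bench. Base plate 6 mm thick; origin on its underside, the plate spans x -160 to 180, y -75 to 75 mm. Two lanes run along +x, centre lines y = 36 (left) and -36 mm (right), 48 mm wide between walls 30 mm high, from x = -60 to an end stop at 172 mm. Bare apron x -160 to -85 mm; flares from -85 to -60 mm lead into the lanes. Each lane holds four drums.
- pawl_left (a joint): Angle (rad) of the left lane's sprung pawl, in the lane's outer wall: 0 = sprung shut across the lane (blocking return), about 0.6 = pushed aside flush with the wall by a drum moving along the rack's +x (3 to 6 N).
- pawl_right (a joint): The same for the right lane's pawl.
- left_staging (a point): Point on the apron's top face on the left lane's centre line, at rack x = -110 mm: a drum stood here is ready to be pushed along the rack's +x. Its axes are the rack's.
- right_staging (a point): The same for the right lane.
- left_pawl_tip (a point): Point on the base plate's top face on the left lane's centre line, level with the pawl's free tip (rack x = -20 mm). The pawl clicks shut when a drum's whole body is beyond here (its middle beyond rack x = 2 mm). From rack x = -8 mm on, steel lips on the wall tops leave a slot 32 mm wide: drums there are seen but cannot be lifted out; a drum pushed in pushes those ahead along.
- right_pawl_tip (a point): The same for the right lane.
- tray: Open grey plastic tool tray, fixed on the bench, 200 (its x) by 120 (its y) by 28 mm high, walls 4 mm, floor about 4 mm thick; origin at the centre of its underside.
- wrench_mid (a point): Centre of the ring wrench's shank, half-way up its thickness. The wrench is steel, lying flat on the magazine's apron at the start, across the lanes; it is 138 mm long along its x, shank 16 mm wide (its y), 10 mm thick, 120 g.
- wrench_big (a point): Centre of the wrench's larger ring end (28 mm across), 58 mm from wrench_mid along the wrench's +x.
- wrench_small (a point): Centre of the wrench's smaller ring end (22 mm across), 55 mm from wrench_mid along its -x.
- spur1_mid (a point): Loose spur drum: a steel disc 44 mm across and 24 mm high with a small toothed sprocket (24 mm across, 14 mm high) on top, 38 mm high over all, about 160 g, standing on the bench; may be absent. The point is the middle of the 44 mm disc, 12 mm above its underside; z points up when it stands.
- spur2_mid (a point): Loose spur drum: a steel disc 44 mm across and 24 mm high with a small toothed sprocket (24 mm across, 14 mm high) on top, 38 mm high over all, about 160 g, standing on the bench; may be absent. The point is the middle of the 44 mm disc, 12 mm above its underside; z points up when it stands.
- spur3_mid (a point): Loose spur drum: a steel disc 44 mm across and 24 mm high with a small toothed sprocket (24 mm across, 14 mm high) on top, 38 mm high over all, about 160 g, standing on the bench; may be absent. The point is the middle of the 44 mm disc, 12 mm above its underside; z points up when it stands.
- plain1_mid (a point): Loose plain drum: a steel disc 44 mm across and 24 mm high with a flat top (a dark bore and four small dark holes in it), about 160 g, standing on the bench; may be absent. The point is the middle of the 44 mm disc, 12 mm above its underside; z points up when it stands.
- plain2_mid (a point): Loose plain drum: a steel disc 44 mm across and 24 mm high with a flat top (a dark bore and four small dark holes in it), about 160 g, standing on the bench; may be absent. The point is the middle of the 44 mm disc, 12 mm above its underside; z points up when it stands.
- plain3_mid (a point): Loose plain drum: a steel disc 44 mm across and 24 mm high with a flat top (a dark bore and four small dark holes in it), about 160 g, standing on the bench; may be absent. The point is the middle of the 44 mm disc, 12 mm above its underside; z points up when it stands.
- spur_old_mid (a point): Spur drum (as spur1) already in one of the two lanes, beyond the pawl, at the start. Point as for spur1.
- plain_old_mid (a point): Plain drum (as plain1) already in the other lane, beyond the pawl, at the start. Point as for plain1.
- oil: White plastic oil bottle, 68 mm across, 170 mm high, a bystander standing on the bench; origin at the centre of its underside.
- jar: Glass jar with a steel cap, 60 mm across, 75 mm high, a bystander standing on the bench; origin at the centre of its underside.
- cylinder_head: Finned aluminium engine cylinder, 70 by 60 by 46 mm, a bystander standing on the bench; origin at the centre of its underside.

How it is judged (in metres and radians):
At the end, for the whole second after the job is handed in: Every drum lies flat (0.15 rad) beyond the pawl of the lane that held its kind at the start (middle at rack x above -2 mm, 8 mm of the centre line), the old drums still there; both pawls within 0.1 rad of shut; both wrench ring centres inside the tray, under 25 mm above its underside ((((x of spur1_mid in the frame of rack between -0.002 and 0.16 m and y of spur1_mid in the frame of rack between 0.028 and 0.044 m and z of spur1_mid in the frame of rack below 0.023 m and angle between spur1_mid's own z axis and vertical below 0.15 rad) and (x of spur2_mid in the frame of rack between -0.002 and 0.16 m and y of spur2_mid in the frame of rack between 0.028 and 0.044 m and z of spur2_mid in the frame of rack below 0.023 m and angle between spur2_mid's own z axis and vertical below 0.15 rad) and (x of spur3_mid in the frame of rack between -0.002 and 0.16 m and y of spur3_mid in the frame of rack between 0.028 and 0.044 m and z of spur3_mid in the frame of rack below 0.023 m and angle between spur3_mid's own z axis and vertical below 0.15 rad) and (x of spur_old_mid in the frame of rack between -0.002 and 0.16 m and y of spur_old_mid in the frame of rack between 0.028 and 0.044 m and z of spur_old_mid in the frame of rack below 0.023 m and angle between spur_old_mid's own z axis and vertical below 0.15 rad) and (x of plain1_mid in the frame of rack between -0.002 and 0.16 m and y of plain1_mid in the frame of rack between -0.044 and -0.028 m and z of plain1_mid in the frame of rack below 0.023 m and angle between plain1_mid's own z axis and vertical below 0.15 rad) and (x of plain2_mid in the frame of rack between -0.002 and 0.16 m and y of plain2_mid in the frame of rack between -0.044 and -0.028 m and z of plain2_mid in the frame of rack below 0.023 m and angle between plain2_mid's own z axis and vertical below 0.15 rad) and (x of plain3_mid in the frame of rack between -0.002 and 0.16 m and y of plain3_mid in the frame of rack between -0.044 and -0.028 m and z of plain3_mid in the frame of rack below 0.023 m and angle between plain3_mid's own z axis and vertical below 0.15 rad) and (x of plain_old_mid in the frame of rack between -0.002 and 0.16 m and y of plain_old_mid in the frame of rack between -0.044 and -0.028 m and z of plain_old_mid in the frame of rack below 0.023 m and angle between plain_old_mid's own z axis and vertical below 0.15 rad)) or ((x of spur1_mid in the frame of rack between -0.002 and 0.16 m and y of spur1_mid in the frame of rack between -0.044 and -0.028 m and z of spur1_mid in the frame of rack below 0.023 m and angle between spur1_mid's own z axis and vertical below 0.15 rad) and (x of spur2_mid in the frame of rack between -0.002 and 0.16 m and y of spur2_mid in the frame of rack between -0.044 and -0.028 m and z of spur2_mid in the frame of rack below 0.023 m and angle between spur2_mid's own z axis and vertical below 0.15 rad) and (x of spur3_mid in the frame of rack between -0.002 and 0.16 m and y of spur3_mid in the frame of rack between -0.044 and -0.028 m and z of spur3_mid in the frame of rack below 0.023 m and angle between spur3_mid's own z axis and vertical below 0.15 rad) and (x of spur_old_mid in the frame of rack between -0.002 and 0.16 m and y of spur_old_mid in the frame of rack between -0.044 and -0.028 m and z of spur_old_mid in the frame of rack below 0.023 m and angle between spur_old_mid's own z axis and vertical below 0.15 rad) and (x of plain1_mid in the frame of rack between -0.002 and 0.16 m and y of plain1_mid in the frame of rack between 0.028 and 0.044 m and z of plain1_mid in the frame of rack below 0.023 m and angle between plain1_mid's own z axis and vertical below 0.15 rad) and (x of plain2_mid in the frame of rack between -0.002 and 0.16 m and y of plain2_mid in the frame of rack between 0.028 and 0.044 m and z of plain2_mid in the frame of rack below 0.023 m and angle between plain2_mid's own z axis and vertical below 0.15 rad) and (x of plain3_mid in the frame of rack between -0.002 and 0.16 m and y of plain3_mid in the frame of rack between 0.028 and 0.044 m and z of plain3_mid in the frame of rack below 0.023 m and angle between plain3_mid's own z axis and vertical below 0.15 rad) and (x of plain_old_mid in the frame of rack between -0.002 and 0.16 m and y of plain_old_mid in the frame of rack between 0.028 and 0.044 m and z of plain_old_mid in the frame of rack below 0.023 m and angle between plain_old_mid's own z axis and vertical below 0.15 rad))) and value of joint each of pawl_left, pawl_right below 0.1 rad and x of wrench_big in the frame of tray between -0.096 and 0.096 m and y of wrench_big in the frame of tray between -0.056 and 0.056 m and z of each of wrench_big, wrench_small in the frame of tray below 0.025 m and x of wrench_small in the frame of tray between -0.096 and 0.096 m and y of wrench_small in the frame of tray between -0.056 and 0.056 m); the robot touches nothing.
It fails at once if a bystander (oil bottle, jar, engine cylinder) is shifted by more than 30 mm or tipped (distance of any of oil, jar, cylinder_head from where it was at the start of the episode above 0.03 m or angle between any of oil, jar, cylinder_head's own z axis and vertical above 0.4 rad).
Of spur1, spur2, spur3, plain1, plain2, plain3 only 4 to 6 are there at a start; the rules pass over those that are not, and their reading is None.
At some moment in a run one of spur1, spur2, spur3, plain1, plain2, plain3, wrench may be knocked a few centimetres aside while the robot is not near it.
Once in a run the grip may slacken for a moment while it holds something.
It also fails if it takes over 210 s, if anything falls off the work surface, if the arm or the gripper's body presses on something with over 40 N, if the wrist force passes 120 N, or if a joint passes its speed limit or range.

## Working session

There is one attempt and no reset: what is moved stays moved. The work goes in short steps, Python scripts to look and compute and a tool call to move; the robot and the scene stay as the last step left them, time stands still between calls to the robot, and variables do not carry over. Pictures are saved under pics/ and viewed, at most 17 in all, crops included, and the job is handed in when it is done.

Besides the shell and the picture viewer there is one more tool, called after "Request:" as a command line: name --argument value ..., lists and objects as JSON in quotes. play_rows: Moves the arm, as the interface text tells. Its arguments: {"type":"object","properties":{"increments":{"type":"array"},"squeeze":{"type":"number"}},"required":["increments"]}

```bash
mkdir -p pics
cat > h.py <<'E'
import numpy as np,cv2
from workcell import bot
def K(n):
    c=bot.camera_info(n);f=200/np.tan(np.radians(c["fovy"])/2)
    return c,f
def ray(n,uv,z):
    c,f=K(n);R=np.array(c["R"]);t=np.array(c["t"])
    d=np.array([(uv[0]-c["cx"])/f,(uv[1]-c["cy"])/f]);s=d.copy()
    for _ in range(20): s=d/(1+c["k1"]*(s@s))
    w=R.T@np.array([s[0],s[1],1]);o=-R.T@t
    return o+w*(z-o[2])/w[2]
def proj(n,X):
    c,f=K(n);p=np.array(c["R"])@np.array(X)+np.array(c["t"]);s=p[:2]/p[2]
    s=s*(1+c["k1"]*(s@s));return s*f+[c["cx"],c["cy"]]
def snap(n,name):
    im=bot.camera(n)[:,:,::-1].copy();cv2.imwrite(f"pics/{name}.png",im);return im
E
python3 - <<'E'
from h import *
for n in("scene","top"):
    snap(n,n+"0");c=bot.camera_info(n);print(n,{k:np.round(v,3).tolist() for k,v in c.items()},(-np.array(c["R"]).T@np.array(c["t"])).round(3))
o=bot.get_obs();print(o)
E
```

```text
scene {'fovy': 53.029, 'cx': 318.26, 'cy': 203.855, 'k1': -0.025, 'R': [[0.252, 0.968, 0.011], [0.659, -0.163, -0.735], [-0.709, 0.192, -0.679]], 't': [-0.196, -0.349, 1.429]} [ 1.292 -0.141  0.716]
top {'fovy': 55.735, 'cx': 315.864, 'cy': 200.476, 'k1': -0.006, 'R': [[0.029, -1.0, 0.007], [-0.995, -0.029, -0.092], [0.092, -0.005, -0.996]], 't': [0.028, 0.604, 0.876]} [0.519 0.05  0.928]
{'time': 0.1, 'q': array([ 6.85269986e+01,  5.00752249e+00,  1.00390262e+01,  9.50992594e+01,
       -1.27274963e-03,  8.99993564e+01]), 'qd': array([ 1.41356340e-01, -1.21167455e-04,  1.17873090e-01,  9.14882593e-02,
        3.97295144e-02,  1.31341711e-02]), 'joint_efforts': array([-6.51423234e-04, -5.21564984e+01,  4.65653086e+01,  1.61460950e-02,
       -8.07120182e-05,  1.25462930e-05]), 'ee_pos': array([0.20127363, 0.51165366, 0.24965833]), 'tcp_rot': array([-1.79932244e+02,  1.27198760e-03,  1.58527644e+02]), 'wrist_force': array([-0.63184827, -0.16805016,  0.30161303]), 'torque': array([-0.0314858 , -0.00590391, -0.04019139]), 'grasp_force': 0.0, 'opening': 0.08519206656468152}
```

View pics/top0.png

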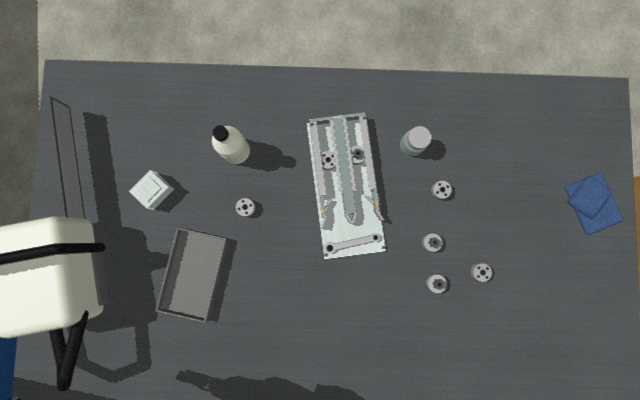

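View pics/scene0.png

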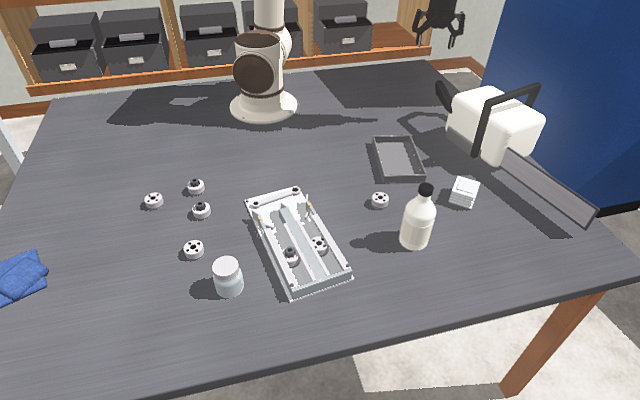

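```bash
cat >> h.py <<'E'
def drums(im,rects=None,th=110):
    g=cv2.cvtColor(im,cv2.COLOR_BGR2GRAY);m=(g>th).astype(np.uint8)
    m=cv2.morphologyEx(m,cv2.MORPH_CLOSE,np.ones((5,5),np.uint8))
    out=[]
    for c in cv2.findContours(m,cv2.RETR_EXTERNAL,cv2.CHAIN_APPROX_NONE)[0]:
        a=cv2.contourArea(c)
        if 150<a<700:
            (u,v),r=cv2.minEnclosingCircle(c)
            if r<17: out.append((round(u,1),round(v,1),round(r,1),a,ray("top",(u,v),0.014).round(4)[:2].tolist()))
    return out
E
python3 - <<'E'
from h import *
im=cv2.imread("pics/top0.png")
for d in drums(im):print(d)
c=im[105:265,295:400];cv2.imwrite("pics/crop0.png",cv2.resize(c,None,fx=3.7,fy=3.7,interpolation=cv2.INTER_CUBIC))
for p in[(180,229),(235,237),(207,321),(157,310)]:print("tray",ray("top",p,0.028).round(3))
for p in[(420,135),(225,135),(238,160),(151,190)]:print("by",ray("top",p,0.06).round(3))
E
```

```text
(435.7, 283.3, 10.2, 162.0, [0.4141, -0.2457])
(480.7, 272.1, 10.5, 280.5, [0.4433, -0.3538])
(431.6, 241.9, 9.9, 260.5, [0.512, -0.2357])
(244.3, 207.1, 9.5, 248.5, [0.5828, 0.2186])
(441.3, 189.0, 9.8, 254.0, [0.6411, -0.2594])
(415.5, 140.5, 16.5, 563.0, [0.7599, -0.1958])
tray [0.525 0.366 0.028]
tray [0.51  0.235 0.028]
tray [0.315 0.29  0.028]
tray [0.336 0.408 0.028]
by [ 0.761 -0.194  0.06 ]
by [0.747 0.263 0.06 ]
by [0.689 0.23  0.06 ]
by [0.613 0.427 0.06 ]
```

View pics/crop0.png

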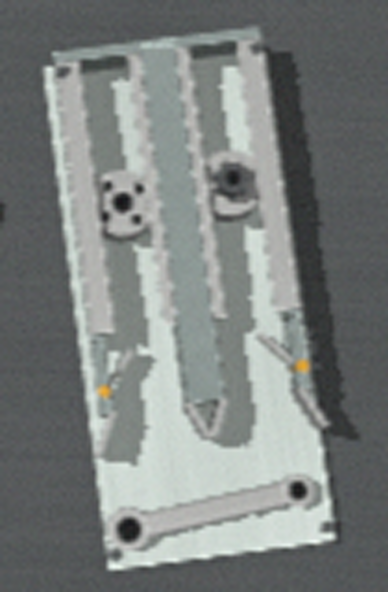

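Run:
```python
from h import *
C=lambda x,y:(x/3.7+295-.35,y/3.7+105-.35)
r=lambda x,y,z:ray("top",C(x,y),z)[:2]
bl=r(108,570,.006);br=r(337,541,.006);print(bl.round(4),br.round(4),np.linalg.norm(bl-br))
th=np.degrees(np.arctan2(*(bl-br)[::-1]))-90;print("th bottom",th)
pl=r(104,392,.036);pr=r(303,367,.036);print("pivots",pl,pr,np.linalg.norm(pl-pr),np.degrees(np.arctan2(*(pl-pr)[::-1]))-90)
e1=r(45,68,.036);e2=r(110,333,.036);print("left wall dir",np.degrees(np.arctan2(*(e1-e2)[::-1])))
W1=r(129,529,.016);W2=r(298,490,.016);print("wr",W1,W2,np.linalg.norm(W1-W2),"ang",np.degrees(np.arctan2(*(W1-W2)[::-1])),"mid",W1+(W2-W1)*58/113)
for th in(7.,th):
  a=np.radians(th);ex=np.array([np.cos(a),np.sin(a)]);ey=np.array([-ex[1],ex[0]])
  o=((bl+160*1e-3*ex-.075*ey)+(br+.16*ex+.075*ey))/2
  print(th,"origin",o.round(4))
  for n,p in dict(plain_old=r(124,202,.030),spur_old=r(233,180,.044),pl=pl,pr=pr,e1=e1).items():d=p-o;print(n,(1000*np.array([d@ex,d@ey])).round(1))
print("cap",ray("top",(221,132),.165),"base sc",ray("scene",(413,240),0.0))
```

```text
[0.4642 0.0225] [ 0.4872 -0.1269] 0.1511566321492586
th bottom 8.748318202467516
pivots [0.57846743 0.02899249] [ 0.59820336 -0.09800201] 0.12851890489063655 8.833544824341729
left wall dir 15.234976129990887
wr [0.49145786 0.0099509 ] [ 0.51970332 -0.0991828 ] 0.11272962924248653 ang 104.51061178718874 mid [ 0.50595553 -0.04606463]
7.0 origin [ 0.6345 -0.0327]
plain_old [74.5 43.1]
spur_old [ 79.5 -27.2]
pl [-48.1  68. ]
pr [-44.  -60.4]
e1 [166.3  86.2]
8.748318202467516 origin [ 0.6338 -0.0278]
plain_old [75.7 35.9]
spur_old [ 78.6 -34.5]
pl [-46.1  64.6]
pr [-45.9 -63.9]
e1 [168.8  76.2]
cap [0.72579322 0.24575944 0.165     ] base sc [ 7.23461473e-01  2.50799822e-01 -1.11022302e-16]
```

Request:
play_rows --increments '[{"slide":[0,0,0],"angular":[0,0,8.5],"claw":0.2},{"slide":[0,0,0],"angular":[0,0,8.5],"claw":0.2},{"slide":[0,0,0],"angular":[0,0,8.5],"claw":0.2},{"slide":[0,0,0],"angular":[0,0,8.5],"claw":0.2},{"slide":[0,0,0],"angular":[0,0,8.5],"claw":0.2},{"slide":[0,0,0],"angular":[0,0,8.5],"claw":0.2},{"slide":[0,0,0],"angular":[0,0,7.5],"claw":0.2},{"slide":[0,0,0],"angular":[0,0,0],"claw":0.2}]' --squeeze 50

```text
time: 0.9
ee_pos: [0.2013, 0.5117, 0.2499]
tcp_rot: [-180.0, 0.0, 99.9]
wrist_force: [0.8, -0.5, 0.6]
opening: 0.0512
grasp_force: 0.0
```

Request:
play_rows --increments '[{"slide":[0,0,0],"angular":[0,0,1.2],"claw":0.2},{"slide":[-42,15,0],"angular":[0,0,0],"claw":0.2},{"slide":[-42,15,0],"angular":[0,0,0],"claw":0.2},{"slide":[-42,15,0],"angular":[0,0,0],"claw":0.2},{"slide":[-42,15,0],"angular":[0,0,0],"claw":0.2},{"slide":[-42,15,0],"angular":[0,0,0],"claw":0.2},{"slide":[-42,15,0],"angular":[0,0,0],"claw":0.2},{"slide":[-42,15,0],"angular":[0,0,0],"claw":0.2}]'

```text
time: 1.7
ee_pos: [0.3506, 0.2358, 0.2504]
tcp_rot: [180.0, -0.0, 99.0]
wrist_force: [0.7, 0.9, 0.6]
opening: 0.0513
grasp_force: 0.0
```

Request:
play_rows --increments '[{"slide":[-42,15,0],"angular":[0,0,0],"claw":0.2},{"slide":[-42,15,0],"angular":[0,0,0],"claw":0.2},{"slide":[-42,15,20],"angular":[0,0,0],"claw":0.2},{"slide":[-42,15,30],"angular":[0,0,0],"claw":0.2},{"slide":[-42,15,20],"angular":[0,0,0],"claw":0.2},{"slide":[-42,15,20],"angular":[0,0,0],"claw":0.2},{"slide":[-42,15,20],"angular":[0,0,0],"claw":0.2},{"slide":[0,0,0],"angular":[0,0,-5.7],"claw":0.2}]'

```text
time: 2.5
ee_pos: [0.4978, -0.0381, 0.1389]
tcp_rot: [-179.8, -0.0, 104.5]
wrist_force: [-1.6, 0.7, 0.1]
opening: 0.0511
grasp_force: 0.0
```

```bash
cat >> h.py <<'E'
TH=np.radians(8.75);EX=np.array([np.cos(TH),np.sin(TH)]);EY=np.array([-EX[1],EX[0]]);O=np.array([.6338,-.0278])
def rk(p): d=np.array(p)[:2]-O;return (1000*np.array([d@EX,d@EY])).round(1)   # rack x,y mm; tool x=+y, tool y=+x at yaw 98.75
def st():
    o=bot.get_obs();print("t",round(o["time"],2),"rack",rk(o["ee_pos"]),"z",(1000*o["ee_pos"][2]).round(1),"yaw",o["tcp_rot"].round(1),"open",round(1000*o["opening"],1),"grip",round(o["grasp_force"],1),"F",o["wrist_force"].round(1))
E
python3 - <<'E'
from h import *
st();im=snap("scene","s1")
print(rk([.506,-.046]),[(d[4],rk(d[4])) for d in drums(cv2.imread("pics/top0.png"))], "tray",rk([.4215,.325]))
for n in("W1","W2"):
  p={"W1":(.4915,.010,.016),"W2":(.5197,-.0992,.016)}[n];print(proj("scene",p))
cv2.imwrite("pics/s1c.png",cv2.resize(im[130:330,180:380],None,fx=3,fy=3))
E
```

```text
t 2.5 rack [-136.    10.5] z 138.9 yaw [-179.8   -0.   104.5] open 51.1 grip 0.0 F [-1.6  0.7  0.1]
[-129.1    1.5] [([0.4141, -0.2457], array([-250.3, -181.9])), ([0.4433, -0.3538], array([-237.9, -293.2])), ([0.512, -0.2357], array([-152., -187.])), ([0.5828, 0.2186], array([-12.9, 251.3])), ([0.6411, -0.2594], array([ -28., -230.])), ([0.7599, -0.1958], array([  99.1, -185.2]))] tray [-156.2  381. ]
[294.71849843 189.54941922]
[255.47551746 203.12198307]
```

View pics/s1c.png

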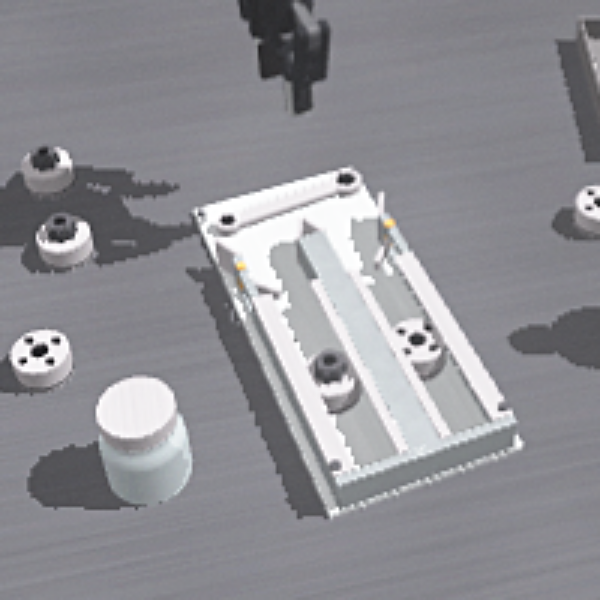

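Request:
play_rows --increments '[{"slide":[-9.6,6,30],"angular":[0,0,0],"claw":0.2},{"slide":[0,0,30],"angular":[0,0,0],"claw":0.2},{"slide":[0,0,30],"angular":[0,0,0],"claw":0.2},{"slide":[0,0,22],"angular":[0,0,0],"claw":0.2},{"slide":[0,0,0],"angular":[0,0,0],"claw":0.2},{"slide":[0,0,0],"angular":[0,0,0],"claw":-0.8},{"slide":[0,0,0],"angular":[0,0,0],"claw":-0.8},{"slide":[0,0,0],"angular":[0,0,0],"claw":-0.8}]' --squeeze 60

```text
time: 3.35
ee_pos: [0.5069, -0.0419, 0.0324]
tcp_rot: [179.8, 0.0, 104.5]
wrist_force: [-1.2, 1.0, 2.8]
opening: 0.013
grasp_force: 58.6
```

Request:
play_rows --increments '[{"slide":[0,0,0],"angular":[0,0,0],"claw":-0.9},{"slide":[0,0,0],"angular":[0,0,0],"claw":-0.9},{"slide":[0,0,0],"angular":[0,0,0],"claw":-0.9},{"slide":[0,0,-5],"angular":[0,0,0],"claw":-0.9},{"slide":[0,0,-15],"angular":[0,0,0],"claw":-0.9},{"slide":[0,0,-30],"angular":[0,0,0],"claw":-0.9},{"slide":[0,0,-30],"angular":[0,0,0],"claw":-0.9},{"slide":[0,0,0],"angular":[0,0,0],"claw":-0.9}]'

```text
time: 4.15
ee_pos: [0.508, -0.0423, 0.116]
tcp_rot: [179.6, 0.1, 104.5]
wrist_force: [0.3, 0.6, -0.1]
opening: 0.0128
grasp_force: 58.7
```

Run:
```python
from h import *
im=snap("scene","s2");cv2.imwrite("pics/s2c.png",cv2.resize(im[110:260,200:400],None,fx=3,fy=3));st()
```

```text
t 4.2 rack [-127.3    5.1] z 113.6 yaw [1.797e+02 1.000e-01 1.045e+02] open 12.7 grip 58.7 F [-0.1 -0.  -1.3]
```

View pics/s2c.png

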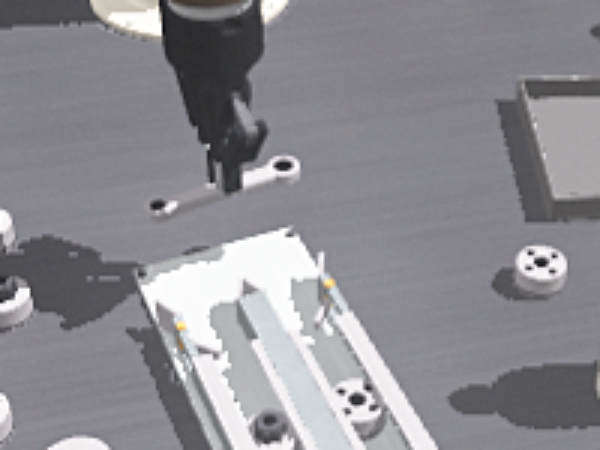

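Request:
play_rows --increments '[{"slide":[0,0,-10],"angular":[0,0,-8.5],"claw":-0.9},{"slide":[0,0,-10],"angular":[0,0,-8.5],"claw":-0.9},{"slide":[0,0,0],"angular":[0,0,-8.5],"claw":-0.9},{"slide":[0,0,0],"angular":[0,0,-8.5],"claw":-0.9},{"slide":[0,0,0],"angular":[0,0,-8.5],"claw":-0.9},{"slide":[0,0,0],"angular":[0,0,-8.5],"claw":-0.9},{"slide":[0,0,0],"angular":[0,0,-8.5],"claw":-0.9},{"slide":[0,0,0],"angular":[0,0,-1.8],"claw":-0.9}]'

```text
time: 5.0
ee_pos: [0.5054, -0.042, 0.1299]
tcp_rot: [-180.0, -0.1, 166.1]
wrist_force: [0.2, -0.1, -1.4]
opening: 0.0131
grasp_force: 58.7
```

Request:
play_rows --increments '[{"slide":[19,37,0],"angular":[0,0,0],"claw":-0.9},{"slide":[19,37,0],"angular":[0,0,0],"claw":-0.9},{"slide":[19,37,0],"angular":[0,0,0],"claw":-0.9},{"slide":[19,37,0],"angular":[0,0,0],"claw":-0.9},{"slide":[19,37,0],"angular":[0,0,0],"claw":-0.9},{"slide":[19,37,0],"angular":[0,0,0],"claw":-0.9},{"slide":[19,37,0],"angular":[0,0,0],"claw":-0.9},{"slide":[19,37,0],"angular":[0,0,0],"claw":-0.9}]'

```text
time: 5.8
ee_pos: [0.4299, 0.2836, 0.13]
tcp_rot: [-180.0, -0.0, 165.8]
wrist_force: [0.3, -0.3, -0.9]
opening: 0.0126
grasp_force: 58.8
```

Request:
play_rows --increments '[{"slide":[19,37,0],"angular":[0,0,0],"claw":-0.9},{"slide":[0,0,0],"angular":[0,0,0],"claw":-0.9},{"slide":[0,0,0],"angular":[0,0,0],"claw":-0.9}]'

```text
time: 6.1
ee_pos: [0.4209, 0.3231, 0.1297]
tcp_rot: [-179.9, -0.0, 165.9]
wrist_force: [-0.5, 0.3, -0.8]
opening: 0.0129
grasp_force: 58.9
```

Request:
play_rows --increments '[{"slide":[0,0,30],"angular":[0,0,0],"claw":-0.9},{"slide":[0,0,30],"angular":[0,0,0],"claw":-0.9},{"slide":[0,0,25],"angular":[0,0,0],"claw":-0.9},{"slide":[0,0,12],"angular":[0,0,0],"claw":-0.9},{"slide":[0,0,0],"angular":[0,0,0],"claw":-0.9},{"slide":[0,0,0],"angular":[0,0,0],"claw":-0.9},{"slide":[0,0,0],"angular":[0,0,0],"claw":-0.2},{"slide":[0,0,0],"angular":[0,0,0],"claw":-0.2}]'

```text
time: 6.9
ee_pos: [0.4221, 0.3229, 0.0343]
tcp_rot: [179.9, 0.1, 165.8]
wrist_force: [-0.3, 0.2, 0.6]
opening: 0.0339
grasp_force: 0.0
```

Request:
play_rows --increments '[{"slide":[0,0,0],"angular":[0,0,0],"claw":-0.2},{"slide":[0,0,0],"angular":[0,0,0],"claw":0.3},{"slide":[0,0,-30],"angular":[0,0,0],"claw":0.3},{"slide":[0,0,-40],"angular":[0,0,0],"claw":0.5},{"slide":[0,0,-40],"angular":[0,0,0],"claw":0.5},{"slide":[0,0,0],"angular":[0,0,0],"claw":0.5}]'

```text
time: 7.5
ee_pos: [0.4234, 0.3241, 0.1494]
tcp_rot: [179.6, 0.3, 165.8]
wrist_force: [1.1, 0.4, -0.2]
opening: 0.0641
grasp_force: 0.0
```

Run:
```python
from h import *
im=snap("scene","s3");cv2.imwrite("pics/s3c.png",cv2.resize(im[100:270,250:450],None,fx=3,fy=3));st()
print(drums(snap("top","t3")))
```

```text
t 7.55 rack [-155.2  379.5] z 146.4 yaw [179.8   0.2 165.8] open 64.2 grip 0.0 F [0.2 0.2 0.2]
[(435.7, 283.3, 10.2, 162.0, [0.4141, -0.2457]), (480.7, 272.1, 10.5, 281.5, [0.4433, -0.3538]), (431.6, 241.9, 9.9, 260.5, [0.512, -0.2357]), (244.4, 206.7, 9.6, 251.5, [0.5838, 0.2183]), (441.0, 189.5, 10.1, 258.0, [0.6399, -0.2587]), (415.5, 140.5, 16.5, 572.0, [0.7599, -0.1958])]
```

View pics/s3c.png

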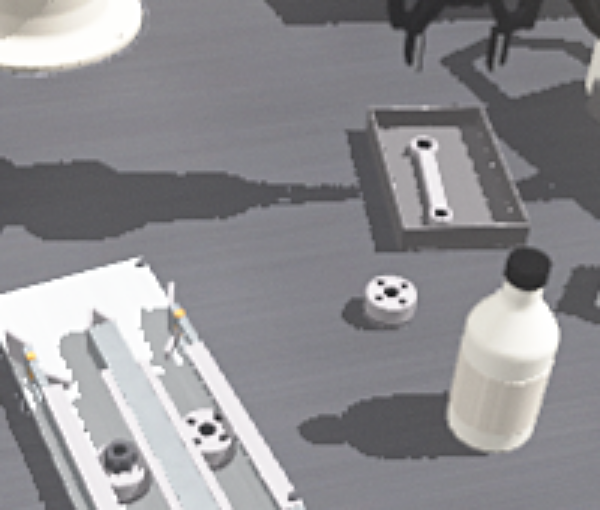

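Request:
play_rows --increments '[{"slide":[0,0,0],"angular":[0,0,8.4],"claw":0.5},{"slide":[0,0,0],"angular":[0,0,8.4],"claw":0.5},{"slide":[0,0,0],"angular":[0,0,8.4],"claw":0.5},{"slide":[0,0,0],"angular":[0,0,8.4],"claw":0.5},{"slide":[0,0,0],"angular":[0,0,8.4],"claw":0.5},{"slide":[0,0,0],"angular":[0,0,8.4],"claw":0.5},{"slide":[0,0,0],"angular":[0,0,8.3],"claw":0.5},{"slide":[0,0,0],"angular":[0,0,8.3],"claw":0.5}]'

```text
time: 8.4
ee_pos: [0.421, 0.3222, 0.1415]
tcp_rot: [-179.9, 0.1, 98.5]
wrist_force: [0.8, 0.4, -0.2]
opening: 0.0641
grasp_force: 0.0
```

Request:
play_rows --increments '[{"slide":[-26,28,0],"angular":[0,0,0],"claw":0.5},{"slide":[-26,28,0],"angular":[0,0,0],"claw":0.5},{"slide":[-26,28,0],"angular":[0,0,0],"claw":0.5},{"slide":[-26,28,0],"angular":[0,0,0],"claw":0.5},{"slide":[-25,28,0],"angular":[0,0,0],"claw":0.5},{"slide":[0,2,30],"angular":[0,0,0],"claw":0.5},{"slide":[0,0,30],"angular":[0,0,0],"claw":0.5},{"slide":[0,0,0],"angular":[0,0,0],"claw":0.5}]'

```text
time: 9.2
ee_pos: [0.5789, 0.2156, 0.0771]
tcp_rot: [-179.5, 0.1, 98.8]
wrist_force: [-0.8, -0.8, -0.3]
opening: 0.0639
grasp_force: 0.0
```

Run:
```python
from h import *
st()
```

```text
t 9.2 rack [-17.2 248.9] z 77.1 yaw [-1.795e+02  1.000e-01  9.880e+01] open 63.9 grip 0.0 F [-0.8 -0.8 -0.3]
```

Request:
play_rows --increments '[{"slide":[2.3,4.5,20],"angular":[0,0,0],"claw":0.5},{"slide":[0,0,20],"angular":[0,0,0],"claw":0.5},{"slide":[0,0,12],"angular":[0,0,0],"claw":0.5},{"slide":[0,0,0],"angular":[0,0,0],"claw":0.5},{"slide":[0,0,0],"angular":[0,0,0],"claw":-0.3},{"slide":[0,0,0],"angular":[0,0,0],"claw":-0.3},{"slide":[0,0,0],"angular":[0,0,0],"claw":-0.3},{"slide":[0,0,0],"angular":[0,0,0],"claw":-0.3}]'

```text
time: 10.0
ee_pos: [0.5864, 0.2203, 0.0332]
tcp_rot: [179.9, -0.0, 98.8]
wrist_force: [-1.5, -0.3, 6.6]
opening: 0.0408
grasp_force: 61.3
```

Request:
play_rows --increments '[{"slide":[0,0,-10],"angular":[0,0,0],"claw":-0.3},{"slide":[0,0,-30],"angular":[0,0,0],"claw":-0.3},{"slide":[0,0,-40],"angular":[0,0,0],"claw":-0.3},{"slide":[-36,-16,0],"angular":[0,0,0],"claw":-0.3},{"slide":[-36,-16,0],"angular":[0,0,0],"claw":-0.3},{"slide":[-36,-16,0],"angular":[0,0,0],"claw":-0.3},{"slide":[-36,-16,0],"angular":[0,0,0],"claw":-0.3},{"slide":[-36,-16,0],"angular":[0,0,0],"claw":-0.3}]'

```text
time: 10.8
ee_pos: [0.5338, 0.0284, 0.1122]
tcp_rot: [180.0, 0.0, 98.8]
wrist_force: [-0.1, -0.7, -2.0]
opening: 0.041
grasp_force: 61.4
```

Request:
play_rows --increments '[{"slide":[-34,-16,0],"angular":[0,0,0],"claw":-0.3},{"slide":[0,0,0],"angular":[0,0,0],"claw":-0.3},{"slide":[0,0,0],"angular":[0,0,0],"claw":-0.3}]'

```text
time: 11.1
ee_pos: [0.5238, -0.007, 0.1122]
tcp_rot: [179.9, 0.0, 98.7]
wrist_force: [-0.0, -0.1, -2.0]
opening: 0.0412
grasp_force: 61.3
```

Run:
```python
from h import *
st();im=snap("scene","s4");cv2.imwrite("pics/s4c.png",cv2.resize(im[130:330,200:400],None,fx=3,fy=3));
```

```text
t 11.1 rack [-105.6   37.3] z 112.2 yaw [179.9   0.   98.7] open 41.2 grip 61.3 F [-0.  -0.1 -2. ]
```

View pics/s4c.png

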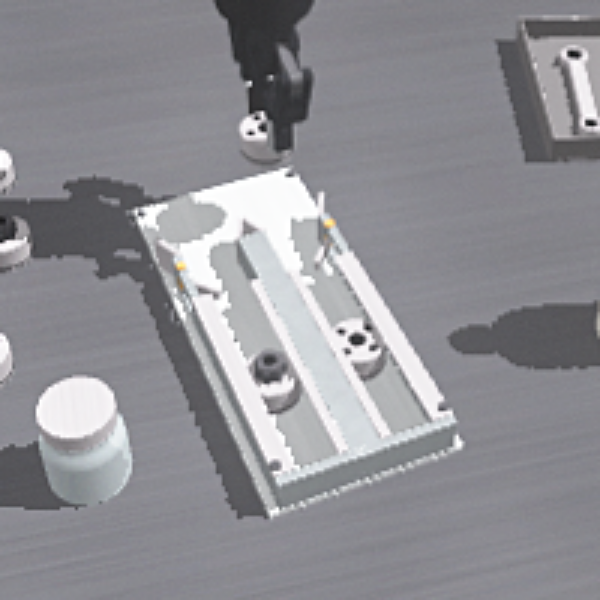

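Request:
play_rows --increments '[{"slide":[-1.3,-4.4,30],"angular":[0,0,0],"claw":-0.3},{"slide":[0,0,30],"angular":[0,0,0],"claw":-0.3},{"slide":[0,0,12],"angular":[0,0,0],"claw":-0.3},{"slide":[0,0,0],"angular":[0,0,0],"claw":-0.3},{"slide":[0,0,0],"angular":[0,0,0],"claw":0.3},{"slide":[0,0,0],"angular":[0,0,0],"claw":0.4},{"slide":[0,0,0],"angular":[0,0,0],"claw":0.4},{"slide":[0,0,-20],"angular":[0,0,0],"claw":0.4}]'

```text
time: 11.95
ee_pos: [0.5185, -0.0081, 0.0578]
tcp_rot: [-179.8, -0.0, 98.8]
wrist_force: [0.3, 0.8, 0.3]
opening: 0.0596
grasp_force: 0.0
```

Request:
play_rows --increments '[{"slide":[0,0,-40],"angular":[0,0,0],"claw":0.4},{"slide":[0,-24,0],"angular":[0,0,0],"claw":-1},{"slide":[0,-24,0],"angular":[0,0,0],"claw":-1},{"slide":[0,0,0],"angular":[0,0,0],"claw":-1},{"slide":[0,0,0],"angular":[0,0,0],"claw":-1},{"slide":[0,0,0],"angular":[0,0,0],"claw":-1}]'

```text
time: 12.55
ee_pos: [0.4729, -0.0155, 0.0996]
tcp_rot: [180.0, 0.0, 98.8]
wrist_force: [-0.4, -1.2, -0.4]
opening: 0.0006
grasp_force: 0.0
```

```bash
cat >> h.py <<'E'
def look(name,dots=()):
    im=snap("scene",name);k=im.copy()
    for p in dots: cv2.circle(k,tuple(np.int32(proj("scene",p))),1,(0,0,255),-1)
    cv2.imwrite(f"pics/{name}c.png",cv2.resize(k[150:310,220:380],None,fx=3.5,fy=3.5,interpolation=cv2.INTER_CUBIC))
def W(x,y,z): return np.array([*(O+EX*x/1000+EY*y/1000),z/1000])
E
python3 - <<'E'
from h import *
st();look("s5",[W(-110,36,30)])
E
```

```text
t 12.55 rack [-157.2   36.6] z 99.6 yaw [180.    0.   98.8] open 0.6 grip 0.0 F [-0.4 -1.2 -0.4]
```

View pics/s5c.png

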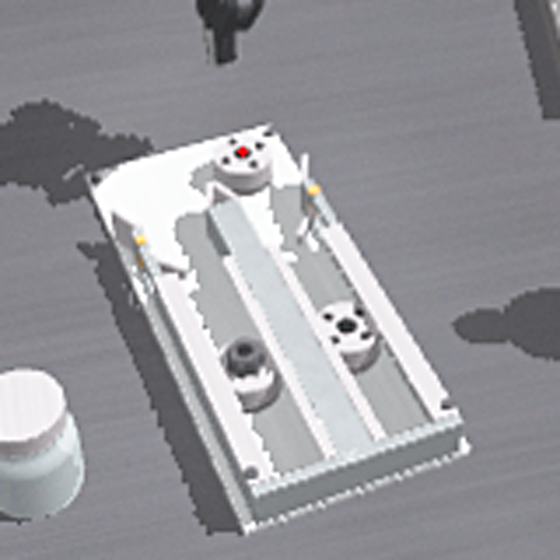

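Request:
play_rows --increments '[{"slide":[-0.5,0,30],"angular":[0,0,0],"claw":-1},{"slide":[0,0,31],"angular":[0,0,0],"claw":-1},{"slide":[0,0,0],"angular":[0,0,0],"claw":-1},{"slide":[0,10,0],"angular":[0,0,0],"claw":-1},{"slide":[0,10,0],"angular":[0,0,0],"claw":-1},{"slide":[0,10,0],"angular":[0,0,0],"claw":-1},{"slide":[0,10,0],"angular":[0,0,0],"claw":-1},{"slide":[0,0,0],"angular":[0,0,0],"claw":-1}]'

```text
time: 13.4
ee_pos: [0.5136, -0.0097, 0.0391]
tcp_rot: [179.9, 0.0, 98.8]
wrist_force: [0.7, 0.5, 0.3]
opening: 0.0002
grasp_force: 0.0
```

Request:
play_rows --increments '[{"slide":[0,10,0],"angular":[0,0,0],"claw":-1},{"slide":[0,10,0],"angular":[0,0,0],"claw":-1},{"slide":[0,10,0],"angular":[0,0,0],"claw":-1},{"slide":[0,10,0],"angular":[0,0,0],"claw":-1},{"slide":[0,10,0],"angular":[0,0,0],"claw":-1},{"slide":[0,0,0],"angular":[0,0,0],"claw":-1}]'

```text
time: 14.0
ee_pos: [0.5624, -0.0022, 0.0385]
tcp_rot: [180.0, 0.0, 98.8]
wrist_force: [-1.9, -0.6, 2.1]
opening: -0.0004
grasp_force: 1.0
```

Run:
```python
from h import *
st();look("s6")
```

```text
t 14.0 rack [-66.7  36.2] z 38.5 yaw [180.    0.   98.8] open -0.4 grip 1.0 F [-1.9 -0.6  2.1]
```

View pics/s6c.png

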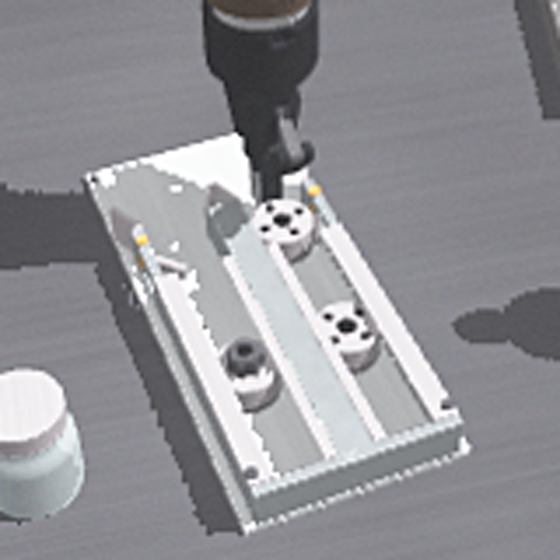

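Request:
play_rows --increments '[{"slide":[0,10,0],"angular":[0,0,0],"claw":-1},{"slide":[0,10,0],"angular":[0,0,0],"claw":-1},{"slide":[0,10,0],"angular":[0,0,0],"claw":-1},{"slide":[0,10,0],"angular":[0,0,0],"claw":-1},{"slide":[0,10,0],"angular":[0,0,0],"claw":-1},{"slide":[0,8,0],"angular":[0,0,0],"claw":-1},{"slide":[0,0,0],"angular":[0,0,0],"claw":-1}]'

```text
time: 14.75
ee_pos: [0.6197, 0.0069, 0.0382]
tcp_rot: [179.9, -0.0, 98.8]
wrist_force: [0.5, -0.2, 0.5]
opening: 0.0003
grasp_force: 0.0
```

Run:
```python
from h import *
st();im=look("s7");print(rk(ray("scene",(283/3.5+220,220/3.5+150),.03)))
print(proj("scene",W(20,36,30)),[ (d[4],rk(d[4])) for d in drums(snap("top","t7"))])
```

```text
t 14.75 rack [-8.6 36.5] z 38.2 yaw [179.9  -0.   98.8] open 0.3 grip 0.0 F [ 0.5 -0.2  0.5]
[-31.6  36.2]
[308.73481577 226.81364505] [([0.6411, -0.2598], array([ -28.1, -230.4]))]
```

View pics/s7c.png

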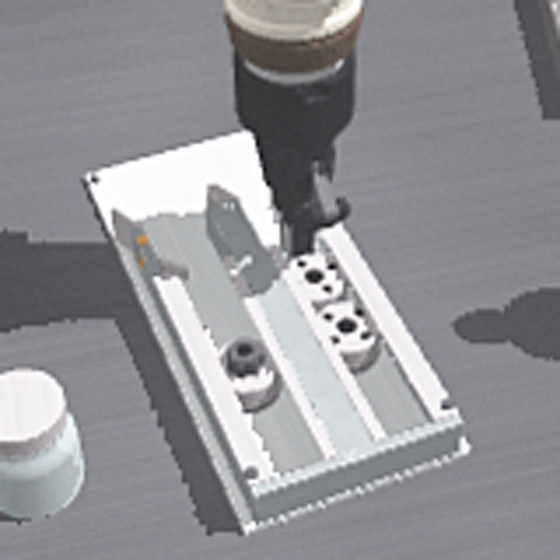

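Request:
play_rows --increments '[{"slide":[0,-3,-20],"angular":[0,0,0],"claw":-1},{"slide":[0,0,-40],"angular":[0,0,0],"claw":-1},{"slide":[0,0,-40],"angular":[0,0,0],"claw":0.5},{"slide":[-38,-2,0],"angular":[0,0,0],"claw":0.5},{"slide":[-38,-2,0],"angular":[0,0,0],"claw":0.5},{"slide":[-38,-3,0],"angular":[0,0,0],"claw":0.5},{"slide":[-38,-3,0],"angular":[0,0,0],"claw":0.5},{"slide":[-38,-3,0],"angular":[0,0,0],"claw":0.5}]'

```text
time: 15.65
ee_pos: [0.6317, -0.185, 0.1387]
tcp_rot: [180.0, 0.0, 98.8]
wrist_force: [0.4, 0.6, 0.5]
opening: 0.064
grasp_force: 0.0
```

Request:
play_rows --increments '[{"slide":[-38,-3,0],"angular":[0,0,0],"claw":0.5},{"slide":[-38,0,0],"angular":[0,0,0],"claw":0.5},{"slide":[0,0,30],"angular":[0,0,0],"claw":0.5},{"slide":[0,0,20],"angular":[0,0,0],"claw":0.5},{"slide":[0,0,0],"angular":[0,0,0],"claw":0.5},{"slide":[0,0,0],"angular":[0,0,0],"claw":0.5}]'

```text
time: 16.25
ee_pos: [0.6404, -0.2589, 0.0889]
tcp_rot: [-180.0, -0.0, 98.8]
wrist_force: [0.2, -0.2, 0.9]
opening: 0.0639
grasp_force: 0.0
```

Run:
```python
from h import *
st();im=snap("top","t8");print([ (d[4],rk(d[4]),d[3]) for d in drums(im)])
c=im[120:300,300:500];snap("scene","s8");cv2.imwrite("pics/t8c.png",cv2.resize(c,None,fx=3.2,fy=3.2,interpolation=cv2.INTER_CUBIC))
```

```text
t 16.25 rack [ -28.7 -229.4] z 88.9 yaw [-180.    -0.    98.8] open 63.9 grip 0.0 F [ 0.2 -0.2  0.9]
[([0.4135, -0.2452], array([-250.8, -181.4]), 152.0), ([0.6399, -0.2596], array([ -29.2, -230. ]), 245.0), ([0.7605, -0.1957], array([  99.7, -185.2]), 537.0)]
```

Request:
play_rows --increments '[{"slide":[-0.5,0,30],"angular":[0,0,0],"claw":0.5},{"slide":[0,0,29],"angular":[0,0,0],"claw":0.5},{"slide":[0,0,0],"angular":[0,0,0],"claw":0.5},{"slide":[0,0,0],"angular":[0,0,0],"claw":-0.3},{"slide":[0,0,0],"angular":[0,0,0],"claw":-0.3},{"slide":[0,0,0],"angular":[0,0,0],"claw":-0.3},{"slide":[0,0,0],"angular":[0,0,0],"claw":-0.3},{"slide":[0,0,-10],"angular":[0,0,0],"claw":-0.3}]'

```text
time: 17.15
ee_pos: [0.6405, -0.2595, 0.0398]
tcp_rot: [-180.0, -0.0, 98.8]
wrist_force: [-0.1, -0.9, -2.3]
opening: 0.041
grasp_force: 60.8
```

Request:
play_rows --increments '[{"slide":[0,0,-35],"angular":[0,0,0],"claw":-0.3},{"slide":[0,0,-35],"angular":[0,0,0],"claw":-0.3},{"slide":[38,-11,0],"angular":[0,0,0],"claw":-0.3},{"slide":[38,-11,0],"angular":[0,0,0],"claw":-0.3},{"slide":[38,-11,0],"angular":[0,0,0],"claw":-0.3},{"slide":[38,-12,0],"angular":[0,0,0],"claw":-0.3},{"slide":[38,-12,0],"angular":[0,0,0],"claw":-0.3},{"slide":[38,-12,0],"angular":[0,0,0],"claw":-0.3}]'

```text
time: 17.95
ee_pos: [0.5367, -0.0437, 0.1106]
tcp_rot: [179.9, 0.0, 98.8]
wrist_force: [1.2, 1.2, -1.0]
opening: 0.0416
grasp_force: 61.3
```

Request:
play_rows --increments '[{"slide":[38,-12,0],"angular":[0,0,0],"claw":-0.3},{"slide":[0,0,0],"angular":[0,0,0],"claw":-0.3},{"slide":[0,0,0],"angular":[0,0,0],"claw":-0.3}]'

```text
time: 18.25
ee_pos: [0.5199, -0.0086, 0.1106]
tcp_rot: [179.9, 0.0, 98.9]
wrist_force: [1.2, 0.7, -1.3]
opening: 0.0416
grasp_force: 61.3
```

Run:
```python
from h import *
st()
```

```text
t 18.25 rack [-109.6   36.3] z 110.6 yaw [179.9   0.   98.9] open 41.6 grip 61.3 F [ 1.2  0.7 -1.3]
```

Request:
play_rows --increments '[{"slide":[0,0,30],"angular":[0,0,0],"claw":-0.3},{"slide":[0,0,30],"angular":[0,0,0],"claw":-0.3},{"slide":[0,0,13],"angular":[0,0,0],"claw":-0.3},{"slide":[0,0,0],"angular":[0,0,0],"claw":-0.3},{"slide":[0,0,0],"angular":[0,0,0],"claw":0.3},{"slide":[0,0,0],"angular":[0,0,0],"claw":0.4},{"slide":[0,0,0],"angular":[0,0,0],"claw":0.4},{"slide":[0,0,-20],"angular":[0,0,0],"claw":0.4}]'

```text
time: 19.05
ee_pos: [0.5185, -0.0094, 0.0545]
tcp_rot: [-179.8, -0.0, 98.8]
wrist_force: [-1.2, 0.8, -0.4]
opening: 0.0599
grasp_force: 0.0
```

Request:
play_rows --increments '[{"slide":[0,0,-40],"angular":[0,0,0],"claw":0.4},{"slide":[0,-24,0],"angular":[0,0,0],"claw":-1},{"slide":[0,-24,0],"angular":[0,0,0],"claw":-1},{"slide":[0,0,0],"angular":[0,0,0],"claw":-1},{"slide":[0,0,0],"angular":[0,0,0],"claw":-1},{"slide":[0,0,0],"angular":[0,0,0],"claw":-1}]'

```text
time: 19.65
ee_pos: [0.473, -0.0165, 0.0965]
tcp_rot: [180.0, 0.0, 98.8]
wrist_force: [-0.6, 0.1, -0.1]
opening: 0.0002
grasp_force: 0.0
```

Run:
```python
from h import *
st()
im=snap("scene","s9");g=cv2.cvtColor(im,cv2.COLOR_BGR2GRAY)
# dark bore of the staged drum
u,v=proj("scene",W(-110,36,30));u,v=int(u),int(v);w=g[v-8:v+9,u-10:u+11];ys,xs=np.nonzero(w<90);print(xs.mean()+u-10,ys.mean()+v-8,rk(ray("scene",(xs.mean()+u-10,ys.mean()+v-8),.03)))
```

```text
t 19.65 rack [-157.2   35.6] z 96.5 yaw [180.    0.   98.8] open 0.2 grip 0.0 F [-0.6  0.1 -0.1]
290.0 193.16666666666666 [-110.8   37.2]
```

Request:
play_rows --increments '[{"slide":[0.5,0,30],"angular":[0,0,0],"claw":-1},{"slide":[0,0,29],"angular":[0,0,0],"claw":-1},{"slide":[0,0,0],"angular":[0,0,0],"claw":-1},{"slide":[0,12,0],"angular":[0,0,0],"claw":-1},{"slide":[0,12,0],"angular":[0,0,0],"claw":-1},{"slide":[0,12,0],"angular":[0,0,0],"claw":-1},{"slide":[0,12,0],"angular":[0,0,0],"claw":-1},{"slide":[0,12,0],"angular":[0,0,0],"claw":-1}]'

```text
time: 20.5
ee_pos: [0.5328, -0.0067, 0.0384]
tcp_rot: [180.0, 0.0, 98.8]
wrist_force: [-6.4, -1.6, 8.9]
opening: -0.0
grasp_force: 4.4
```

Request:
play_rows --increments '[{"slide":[0,12,0],"angular":[0,0,0],"claw":-1},{"slide":[0,12,0],"angular":[0,0,0],"claw":-1},{"slide":[0,12,0],"angular":[0,0,0],"claw":-1},{"slide":[0,12,0],"angular":[0,0,0],"claw":-1},{"slide":[0,12,0],"angular":[0,0,0],"claw":-1},{"slide":[0,12,0],"angular":[0,0,0],"claw":-1},{"slide":[0,12,0],"angular":[0,0,0],"claw":-1},{"slide":[0,5,0],"angular":[0,0,0],"claw":-1}]'

```text
time: 21.3
ee_pos: [0.6203, 0.0068, 0.0381]
tcp_rot: [-180.0, 0.0, 98.8]
wrist_force: [-8.9, -0.9, 9.9]
opening: 0.0001
grasp_force: 5.9
```

Request:
play_rows --increments '[{"slide":[0,0,0],"angular":[0,0,0],"claw":-1},{"slide":[0,0,0],"angular":[0,0,0],"claw":-1}]'

```text
time: 21.5
ee_pos: [0.6206, 0.0068, 0.0382]
tcp_rot: [180.0, 0.0, 98.8]
wrist_force: [-3.1, -0.4, 5.8]
opening: 0.0002
grasp_force: 2.5
```

Run:
```python
from h import *
st();look("s10")
```

```text
t 21.5 rack [-7.8 36.2] z 38.2 yaw [180.    0.   98.8] open 0.2 grip 2.5 F [-3.1 -0.4  5.8]
```

View pics/s10c.png

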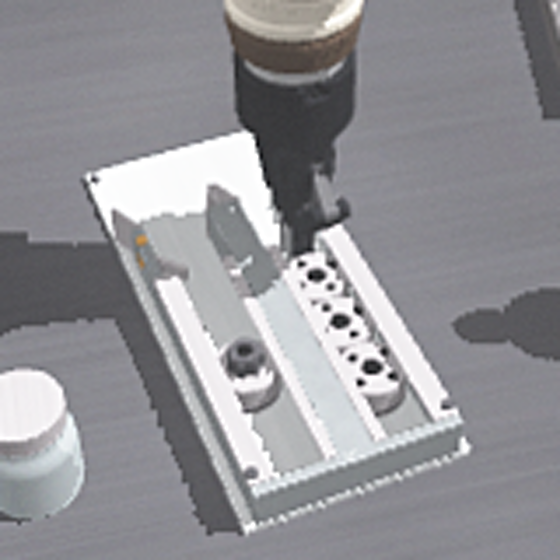

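Request:
play_rows --increments '[{"slide":[0,-3,0],"angular":[0,0,0],"claw":-1},{"slide":[0,0,-25],"angular":[0,0,0],"claw":-1},{"slide":[0,0,-40],"angular":[0,0,0],"claw":-1},{"slide":[0,0,-40],"angular":[0,0,0],"claw":0.5},{"slide":[-36,-25,0],"angular":[0,0,0],"claw":0.5},{"slide":[-36,-25,0],"angular":[0,0,0],"claw":0.5},{"slide":[-36,-25,0],"angular":[0,0,0],"claw":0.5},{"slide":[-36,-25,0],"angular":[0,0,0],"claw":0.5}]'

```text
time: 22.35
ee_pos: [0.5395, -0.1525, 0.1425]
tcp_rot: [180.0, 0.0, 98.9]
wrist_force: [0.8, 0.3, -0.0]
opening: 0.0636
grasp_force: 0.0
```

Request:
play_rows --increments '[{"slide":[-36,-25,0],"angular":[0,0,0],"claw":0.5},{"slide":[-36,-25,0],"angular":[0,0,0],"claw":0.5},{"slide":[-36,-25,0],"angular":[0,0,0],"claw":0.5},{"slide":[-36,-25,0],"angular":[0,0,0],"claw":0.5},{"slide":[-41,-26,0],"angular":[0,0,0],"claw":0.5},{"slide":[0,0,0],"angular":[0,0,0],"claw":0.5},{"slide":[0,0,0],"angular":[0,0,0],"claw":0.5}]'

```text
time: 23.05
ee_pos: [0.4434, -0.3545, 0.1423]
tcp_rot: [180.0, -0.0, 98.7]
wrist_force: [0.2, 0.7, -0.0]
opening: 0.0639
grasp_force: 0.0
```

Run:
```python
from h import *
st();im=snap("top","t11");print([ (rk(d[4]),d[:4]) for d in drums(im)])
im=snap("scene","s11")
# scene check: dark bore near the expected drum centres
g=cv2.cvtColor(im,cv2.COLOR_BGR2GRAY)
for X in [(-238,-293,30-6),(-152,-187,38),(-250,-182,38)]:print(X,proj("scene",W(*X)).round(1))
```

```text
t 23.05 rack [-237.9 -293.9] z 142.3 yaw [180.   -0.   98.7] open 63.9 grip 0.0 F [ 0.2  0.7 -0. ]
[(array([-250.3, -181.9]), (435.7, 283.3, 10.2, 162.0)), (array([-237.9, -293.2]), (480.7, 272.1, 10.5, 282.5)), (array([-152., -187.]), (431.6, 241.9, 9.9, 261.5)), (array([  99.1, -185.2]), (415.5, 140.5, 16.5, 561.0))]
(-238, -293, 24) [153.  197.4]
(-152, -187, 38) [199.5 203.5]
(-250, -182, 38) [194.2 179.9]
```

Request:
play_rows --increments '[{"slide":[0.5,0,40],"angular":[0,0,0],"claw":0.5},{"slide":[0,0,40],"angular":[0,0,0],"claw":0.5},{"slide":[0,0,32],"angular":[0,0,0],"claw":0.5},{"slide":[0,0,0],"angular":[0,0,0],"claw":0.5},{"slide":[0,0,0],"angular":[0,0,0],"claw":-0.3},{"slide":[0,0,0],"angular":[0,0,0],"claw":-0.3},{"slide":[0,0,0],"angular":[0,0,0],"claw":-0.3},{"slide":[0,0,0],"angular":[0,0,0],"claw":-0.3}]'

```text
time: 23.95
ee_pos: [0.4449, -0.3535, 0.0328]
tcp_rot: [179.8, 0.1, 98.8]
wrist_force: [1.4, 2.5, 7.7]
opening: 0.041
grasp_force: 61.6
```

Request:
play_rows --increments '[{"slide":[0,0,-10],"angular":[0,0,0],"claw":-0.3},{"slide":[0,0,-35],"angular":[0,0,0],"claw":-0.3},{"slide":[0,0,-35],"angular":[0,0,0],"claw":-0.3},{"slide":[36,14,0],"angular":[0,0,0],"claw":-0.3},{"slide":[36,14,0],"angular":[0,0,0],"claw":-0.3},{"slide":[36,14,0],"angular":[0,0,0],"claw":-0.3},{"slide":[36,14,0],"angular":[0,0,0],"claw":-0.3},{"slide":[36,14,0],"angular":[0,0,0],"claw":-0.3}]'

```text
time: 24.75
ee_pos: [0.4853, -0.1631, 0.1116]
tcp_rot: [179.9, 0.0, 98.8]
wrist_force: [0.7, -0.6, -0.6]
opening: 0.041
grasp_force: 61.1
```

Request:
play_rows --increments '[{"slide":[36,14,0],"angular":[0,0,0],"claw":-0.3},{"slide":[36,14,0],"angular":[0,0,0],"claw":-0.3},{"slide":[36,14,0],"angular":[0,0,0],"claw":-0.3},{"slide":[41,16,0],"angular":[0,0,0],"claw":-0.3},{"slide":[0,0,0],"angular":[0,0,0],"claw":-0.3},{"slide":[0,0,0],"angular":[0,0,0],"claw":-0.3}]'

```text
time: 25.35
ee_pos: [0.5197, -0.0074, 0.1112]
tcp_rot: [180.0, 0.0, 98.9]
wrist_force: [0.2, -0.1, -1.5]
opening: 0.0413
grasp_force: 61.2
```

Run:
```python
from h import *
st()
```

```text
t 25.35 rack [-109.6   37.5] z 111.2 yaw [180.    0.   98.9] open 41.3 grip 61.2 F [ 0.2 -0.1 -1.5]
```

Request:
play_rows --increments '[{"slide":[-1.5,0,30],"angular":[0,0,0],"claw":-0.3},{"slide":[0,0,30],"angular":[0,0,0],"claw":-0.3},{"slide":[0,0,12],"angular":[0,0,0],"claw":-0.3},{"slide":[0,0,0],"angular":[0,0,0],"claw":-0.3},{"slide":[0,0,0],"angular":[0,0,0],"claw":0.3},{"slide":[0,0,0],"angular":[0,0,0],"claw":0.4},{"slide":[0,0,0],"angular":[0,0,0],"claw":0.4},{"slide":[0,0,-20],"angular":[0,0,0],"claw":0.4}]'

```text
time: 26.15
ee_pos: [0.5185, -0.0098, 0.0567]
tcp_rot: [-179.8, -0.0, 98.8]
wrist_force: [-0.1, 0.6, 0.3]
opening: 0.0596
grasp_force: 0.0
```

Request:
play_rows --increments '[{"slide":[0,0,-40],"angular":[0,0,0],"claw":0.4},{"slide":[0,-24,0],"angular":[0,0,0],"claw":-1},{"slide":[0,-24,0],"angular":[0,0,0],"claw":-1},{"slide":[0,0,0],"angular":[0,0,0],"claw":-1},{"slide":[0,0,0],"angular":[0,0,0],"claw":-1},{"slide":[0,0,0],"angular":[0,0,0],"claw":-1}]'

```text
time: 26.75
ee_pos: [0.4731, -0.017, 0.0986]
tcp_rot: [180.0, 0.0, 98.8]
wrist_force: [0.7, -1.0, 0.3]
opening: -0.0002
grasp_force: 0.0
```

```bash
cat >> h.py <<'E'
def bore(im,x,y,z,th=90):
    g=cv2.cvtColor(im,cv2.COLOR_BGR2GRAY)
    u,v=proj("scene",W(x,y,z));u,v=int(u),int(v);w=g[v-8:v+9,u-10:u+11];ys,xs=np.nonzero(w<th)
    print(len(xs),rk(ray("scene",(xs.mean()+u-10,ys.mean()+v-8),z/1000)))
E
python3 - <<'E'
from h import *
st();bore(snap("scene","s12"),-110,36,30)
E
```

```text
t 26.75 rack [-157.2   35.1] z 98.6 yaw [180.    0.   98.8] open -0.2 grip 0.0 F [ 0.7 -1.   0.3]
14 [-112.9   35.2]
```

Request:
play_rows --increments '[{"slide":[1,0,30],"angular":[0,0,0],"claw":-1},{"slide":[0,0,30],"angular":[0,0,0],"claw":-1},{"slide":[0,0,0],"angular":[0,0,0],"claw":-1},{"slide":[0,12,0],"angular":[0,0,0],"claw":-1},{"slide":[0,12,0],"angular":[0,0,0],"claw":-1},{"slide":[0,12,0],"angular":[0,0,0],"claw":-1},{"slide":[0,12,0],"angular":[0,0,0],"claw":-1},{"slide":[0,12,0],"angular":[0,0,0],"claw":-1}]'

```text
time: 27.6
ee_pos: [0.5292, -0.006, 0.0389]
tcp_rot: [-179.6, -0.2, 98.9]
wrist_force: [-53.6, 8.2, 39.6]
opening: -0.0004
grasp_force: 31.5
```

Request:
play_rows --increments '[{"slide":[0,12,0],"angular":[0,0,0],"claw":-1},{"slide":[0,12,0],"angular":[0,0,0],"claw":-1},{"slide":[0,12,0],"angular":[0,0,0],"claw":-1},{"slide":[0,12,0],"angular":[0,0,0],"claw":-1},{"slide":[0,12,0],"angular":[0,0,0],"claw":-1},{"slide":[0,10,0],"angular":[0,0,0],"claw":-1},{"slide":[0,7,0],"angular":[0,0,0],"claw":-1},{"slide":[0,0,0],"angular":[0,0,0],"claw":-1}]'

```text
time: 28.4
ee_pos: [0.6085, 0.005, 0.0387]
tcp_rot: [-180.0, 0.0, 98.8]
wrist_force: [-4.7, -1.6, 4.7]
opening: 0.0003
grasp_force: 3.3
```

Run:
```python
from h import *
st();look("s13")
```

```text
t 28.4 rack [-20.   36.3] z 38.7 yaw [-180.     0.    98.8] open 0.3 grip 3.3 F [-4.7 -1.6  4.7]
```

View pics/s13c.png

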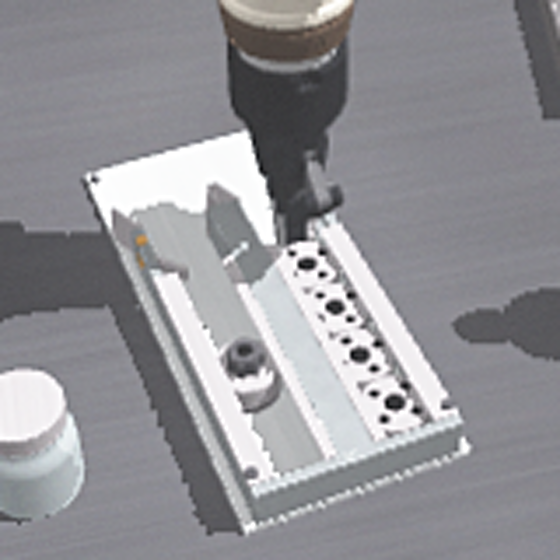

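Request:
play_rows --increments '[{"slide":[0,-3,0],"angular":[0,0,0],"claw":-1},{"slide":[0,0,-25],"angular":[0,0,0],"claw":-1},{"slide":[0,0,-40],"angular":[0,0,0],"claw":-1},{"slide":[0,0,-40],"angular":[0,0,0],"claw":0.5},{"slide":[-37,-22,0],"angular":[0,0,0],"claw":0.5},{"slide":[-37,-22,0],"angular":[0,0,0],"claw":0.5},{"slide":[-37,-22,0],"angular":[0,0,0],"claw":0.5},{"slide":[-37,-22,0],"angular":[0,0,0],"claw":0.5}]'

```text
time: 29.25
ee_pos: [0.5401, -0.1565, 0.1436]
tcp_rot: [179.9, 0.0, 98.9]
wrist_force: [0.5, -0.2, -0.5]
opening: 0.0643
grasp_force: 0.0
```

Request:
play_rows --increments '[{"slide":[-37,-22,0],"angular":[0,0,0],"claw":0.5},{"slide":[-38,-19,0],"angular":[0,0,0],"claw":0.5},{"slide":[0,0,30],"angular":[0,0,0],"claw":0.5},{"slide":[0,0,0],"angular":[0,0,0],"claw":0.5},{"slide":[0,0,0],"angular":[0,0,0],"claw":0.5}]'

```text
time: 29.75
ee_pos: [0.5113, -0.2352, 0.1134]
tcp_rot: [-180.0, -0.0, 98.8]
wrist_force: [0.4, 0.5, 0.2]
opening: 0.0638
grasp_force: 0.0
```

Run:
```python
from h import *
st();im=snap("top","t14");print([ (rk(d[4]),d[:4]) for d in drums(im)]);s=snap("scene","s14");bore(s,-152,-187,34,70);bore(s,-250,-182,34,70)
```

```text
t 29.75 rack [-152.6 -186.4] z 113.4 yaw [-180.    -0.    98.8] open 63.8 grip 0.0 F [0.4 0.5 0.2]
[(array([-250.3, -181.9]), (435.7, 283.3, 10.2, 157.5)), (array([-152., -187.]), (431.6, 241.9, 9.9, 260.0)), (array([  99.1, -185.2]), (415.5, 140.5, 16.5, 545.0))]
32 [-143.5 -189.7]
171 [-254.9 -181.2]
```

Request:
play_rows --increments '[{"slide":[-0.5,0.5,40],"angular":[0,0,0],"claw":0.5},{"slide":[0,0,43],"angular":[0,0,0],"claw":0.5},{"slide":[0,0,0],"angular":[0,0,0],"claw":0.5},{"slide":[0,0,0],"angular":[0,0,0],"claw":-0.3},{"slide":[0,0,0],"angular":[0,0,0],"claw":-0.3},{"slide":[0,0,0],"angular":[0,0,0],"claw":-0.3},{"slide":[0,0,0],"angular":[0,0,0],"claw":-0.3},{"slide":[0,0,-10],"angular":[0,0,0],"claw":-0.3}]'

```text
time: 30.65
ee_pos: [0.5121, -0.2361, 0.0413]
tcp_rot: [180.0, 0.0, 98.8]
wrist_force: [0.2, 1.0, -1.8]
opening: 0.0412
grasp_force: 61.0
```

Request:
play_rows --increments '[{"slide":[0,0,-35],"angular":[0,0,0],"claw":-0.3},{"slide":[0,0,-35],"angular":[0,0,0],"claw":-0.3},{"slide":[38,10,0],"angular":[0,0,0],"claw":-0.3},{"slide":[38,10,0],"angular":[0,0,0],"claw":-0.3},{"slide":[38,11,0],"angular":[0,0,0],"claw":-0.3},{"slide":[37,11,0],"angular":[0,0,0],"claw":-0.3},{"slide":[0,0,0],"angular":[0,0,0],"claw":-0.3},{"slide":[0,0,0],"angular":[0,0,0],"claw":-0.3}]'

```text
time: 31.45
ee_pos: [0.5307, -0.0798, 0.1115]
tcp_rot: [179.9, 0.0, 98.9]
wrist_force: [1.2, -0.3, -2.8]
opening: 0.0408
grasp_force: 61.5
```

Run:
```python
from h import *
st()
```

```text
t 31.45 rack [-109.8  -35.7] z 111.5 yaw [179.9   0.   98.9] open 40.8 grip 61.5 F [ 1.2 -0.3 -2.8]
```

Request:
play_rows --increments '[{"slide":[0,0,30],"angular":[0,0,0],"claw":-0.3},{"slide":[0,0,30],"angular":[0,0,0],"claw":-0.3},{"slide":[0,0,13],"angular":[0,0,0],"claw":-0.3},{"slide":[0,0,0],"angular":[0,0,0],"claw":-0.3},{"slide":[0,0,0],"angular":[0,0,0],"claw":0.3},{"slide":[0,0,0],"angular":[0,0,0],"claw":0.4},{"slide":[0,0,0],"angular":[0,0,0],"claw":0.4},{"slide":[0,0,-20],"angular":[0,0,0],"claw":0.4}]'

```text
time: 32.25
ee_pos: [0.5289, -0.0804, 0.0555]
tcp_rot: [-179.8, -0.1, 98.8]
wrist_force: [-0.7, 0.1, 0.8]
opening: 0.0596
grasp_force: 0.0
```

Request:
play_rows --increments '[{"slide":[0,0,-40],"angular":[0,0,0],"claw":0.4},{"slide":[0,-24,0],"angular":[0,0,0],"claw":-1},{"slide":[0,-24,0],"angular":[0,0,0],"claw":-1},{"slide":[0,0,0],"angular":[0,0,0],"claw":-1},{"slide":[0,0,0],"angular":[0,0,0],"claw":-1},{"slide":[0,0,0],"angular":[0,0,0],"claw":-1}]'

```text
time: 32.85
ee_pos: [0.4835, -0.0878, 0.0975]
tcp_rot: [180.0, 0.0, 98.8]
wrist_force: [-0.0, -0.5, -0.4]
opening: 0.0001
grasp_force: 0.0
```

Run:
```python
from h import *
st();look("s15",[W(-110,-36,44)]);bore(cv2.imread("pics/s15.png"),-110,-36,38,90)
```

```text
t 32.85 rack [-157.7  -36.4] z 97.5 yaw [180.    0.   98.8] open 0.1 grip 0.0 F [-0.  -0.5 -0.4]
34 [-107.3  -39. ]
```

Request:
play_rows --increments '[{"slide":[0,0,30],"angular":[0,0,0],"claw":-1},{"slide":[0,0,29],"angular":[0,0,0],"claw":-1},{"slide":[0,0,0],"angular":[0,0,0],"claw":-1},{"slide":[0,10,0],"angular":[0,0,0],"claw":-1},{"slide":[0,10,0],"angular":[0,0,0],"claw":-1},{"slide":[0,10,0],"angular":[0,0,0],"claw":-1},{"slide":[0,10,0],"angular":[0,0,0],"claw":-1},{"slide":[0,10,0],"angular":[0,0,0],"claw":-1}]'

```text
time: 33.7
ee_pos: [0.5334, -0.0801, 0.0395]
tcp_rot: [180.0, 0.0, 98.8]
wrist_force: [-6.8, -1.2, 8.4]
opening: -0.0002
grasp_force: 4.5
```

Request:
play_rows --increments '[{"slide":[0,10,0],"angular":[0,0,0],"claw":-1},{"slide":[0,10,0],"angular":[0,0,0],"claw":-1},{"slide":[0,10,0],"angular":[0,0,0],"claw":-1},{"slide":[0,10,0],"angular":[0,0,0],"claw":-1},{"slide":[0,10,0],"angular":[0,0,0],"claw":-1},{"slide":[0,10,0],"angular":[0,0,0],"claw":-1},{"slide":[0,10,0],"angular":[0,0,0],"claw":-1},{"slide":[0,10,0],"angular":[0,0,0],"claw":-1}]'

```text
time: 34.5
ee_pos: [0.6122, -0.0675, 0.0395]
tcp_rot: [180.0, 0.0, 98.8]
wrist_force: [-4.8, -0.2, 2.8]
opening: -0.0001
grasp_force: 3.0
```

Request:
play_rows --increments '[{"slide":[0,10,0],"angular":[0,0,0],"claw":-1},{"slide":[0,9,0],"angular":[0,0,0],"claw":-1},{"slide":[0,0,0],"angular":[0,0,0],"claw":-1}]'

```text
time: 34.8
ee_pos: [0.6317, -0.0646, 0.0389]
tcp_rot: [179.9, 0.0, 98.8]
wrist_force: [-0.6, -0.5, -0.1]
opening: -0.0003
grasp_force: 0.2
```

Run:
```python
from h import *
st();look("s16")
```

```text
t 34.8 rack [ -7.6 -36. ] z 38.9 yaw [179.9   0.   98.8] open -0.3 grip 0.2 F [-0.6 -0.5 -0.1]
```

View pics/s16c.png

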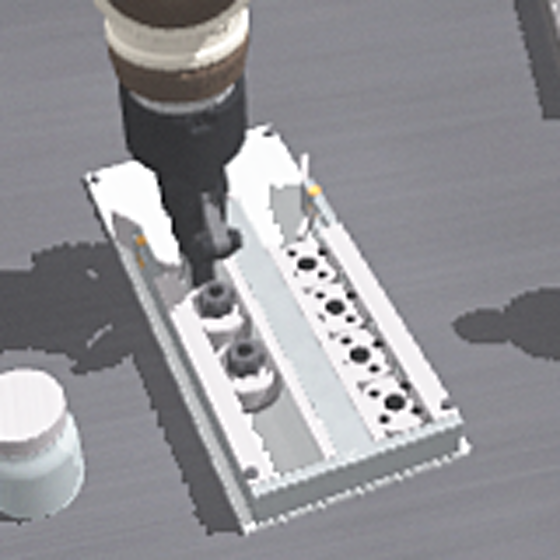

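Request:
play_rows --increments '[{"slide":[0,-3,0],"angular":[0,0,0],"claw":-1},{"slide":[0,0,-25],"angular":[0,0,0],"claw":-1},{"slide":[0,0,-40],"angular":[0,0,0],"claw":-1},{"slide":[0,0,-40],"angular":[0,0,0],"claw":0.5},{"slide":[-24,-40,0],"angular":[0,0,0],"claw":0.5},{"slide":[-24,-40,0],"angular":[0,0,0],"claw":0.5},{"slide":[-24,-40,0],"angular":[0,0,0],"claw":0.5},{"slide":[-24,-40,0],"angular":[0,0,0],"claw":0.5}]'

```text
time: 35.65
ee_pos: [0.4821, -0.1855, 0.1434]
tcp_rot: [180.0, 0.0, 98.9]
wrist_force: [0.6, -1.3, 0.5]
opening: 0.0638
grasp_force: 0.0
```

Request:
play_rows --increments '[{"slide":[-25,-40,0],"angular":[0,0,0],"claw":0.5},{"slide":[-25,-40,0],"angular":[0,0,0],"claw":0.5},{"slide":[0,0,0],"angular":[0,0,0],"claw":0.5},{"slide":[0,0,0],"angular":[0,0,0],"claw":0.5}]'

```text
time: 36.05
ee_pos: [0.4117, -0.2471, 0.1437]
tcp_rot: [179.9, 0.0, 98.7]
wrist_force: [0.7, -0.0, 0.2]
opening: 0.0642
grasp_force: 0.0
```

Run:
```python
from h import *
st();im=snap("top","t17")
for th in(85,95,110):print([ (rk(d[4]),d[:4]) for d in drums(im,th=th)])
for th in(95,110):print([ (rk(d[4]),d[:4]) for d in drums(cv2.imread("pics/t14.png"),th=th)])
```

```text
t 36.05 rack [-252.8 -182.9] z 143.7 yaw [179.9   0.   98.7] open 64.2 grip 0.0 F [ 0.7 -0.   0.2]
[]
[(array([-244.9, -190.8]), (439.0, 280.5, 13.8, 310.5))]
[(array([-244.4, -191.4]), (439.2, 280.3, 13.5, 170.5)), (array([  99.1, -185.2]), (415.5, 140.5, 16.5, 555.5))]
[(array([-250.8, -182.2]), (435.9, 283.5, 10.4, 289.5)), (array([-153.2, -187.1]), (431.7, 242.4, 10.3, 280.5))]
[(array([-250.3, -181.9]), (435.7, 283.3, 10.2, 157.5)), (array([-152., -187.]), (431.6, 241.9, 9.9, 260.0)), (array([  99.1, -185.2]), (415.5, 140.5, 16.5, 545.0))]
```

Run:
```python
from h import *
a=cv2.imread("pics/t17.png")[250:320,400:470];b=cv2.imread("pics/t14.png")[250:320,400:470]
s=snap("scene","s17")[140:240,150:250]
r=lambda i:cv2.resize(i,(260,260),interpolation=cv2.INTER_CUBIC)
cv2.imwrite("pics/c17.png",np.hstack([r(b),r(a),r(s)]))
```

```text
(no output)
```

View pics/c17.png

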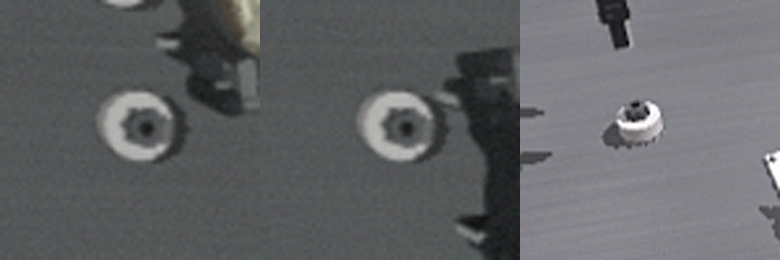

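Request:
play_rows --increments '[{"slide":[0.5,2,40],"angular":[0,0,0],"claw":0.5},{"slide":[0,0,40],"angular":[0,0,0],"claw":0.5},{"slide":[0,0,33],"angular":[0,0,0],"claw":0.5},{"slide":[0,0,0],"angular":[0,0,0],"claw":0.5},{"slide":[0,0,0],"angular":[0,0,0],"claw":-0.3},{"slide":[0,0,0],"angular":[0,0,0],"claw":-0.3},{"slide":[0,0,0],"angular":[0,0,0],"claw":-0.3},{"slide":[0,0,0],"angular":[0,0,0],"claw":-0.3}]'

```text
time: 36.95
ee_pos: [0.4156, -0.2461, 0.0325]
tcp_rot: [179.8, 0.1, 98.8]
wrist_force: [0.5, 1.8, 7.4]
opening: 0.0411
grasp_force: 61.6
```

Request:
play_rows --increments '[{"slide":[0,0,-10],"angular":[0,0,0],"claw":-0.3},{"slide":[0,0,-35],"angular":[0,0,0],"claw":-0.3},{"slide":[0,0,-35],"angular":[0,0,0],"claw":-0.3},{"slide":[30,28,0],"angular":[0,0,0],"claw":-0.3},{"slide":[30,28,0],"angular":[0,0,0],"claw":-0.3},{"slide":[30,28,0],"angular":[0,0,0],"claw":-0.3},{"slide":[30,28,0],"angular":[0,0,0],"claw":-0.3},{"slide":[26,28,0],"angular":[0,0,0],"claw":-0.3}]'

```text
time: 37.75
ee_pos: [0.531, -0.0783, 0.1115]
tcp_rot: [179.9, 0.0, 98.8]
wrist_force: [0.7, -0.4, -1.7]
opening: 0.041
grasp_force: 61.2
```

Request:
play_rows --increments '[{"slide":[0,0,0],"angular":[0,0,0],"claw":-0.3},{"slide":[0,0,0],"angular":[0,0,0],"claw":-0.3}]'

```text
time: 37.95
ee_pos: [0.5304, -0.0793, 0.1109]
tcp_rot: [-180.0, 0.0, 98.9]
wrist_force: [0.3, -1.0, -0.8]
opening: 0.0412
grasp_force: 61.2
```

Run:
```python
from h import *
st()
```

```text
t 37.95 rack [-110.   -35.2] z 110.9 yaw [-180.     0.    98.9] open 41.2 grip 61.2 F [ 0.3 -1.  -0.8]
```

Request:
play_rows --increments '[{"slide":[-0.7,0,30],"angular":[0,0,0],"claw":-0.3},{"slide":[0,0,30],"angular":[0,0,0],"claw":-0.3},{"slide":[0,0,12],"angular":[0,0,0],"claw":-0.3},{"slide":[0,0,0],"angular":[0,0,0],"claw":-0.3},{"slide":[0,0,0],"angular":[0,0,0],"claw":0.3},{"slide":[0,0,0],"angular":[0,0,0],"claw":0.4},{"slide":[0,0,0],"angular":[0,0,0],"claw":0.4},{"slide":[0,0,-20],"angular":[0,0,0],"claw":0.4}]'

```text
time: 38.75
ee_pos: [0.529, -0.0805, 0.0567]
tcp_rot: [-179.8, -0.1, 98.8]
wrist_force: [0.8, -0.4, -0.9]
opening: 0.0593
grasp_force: 0.0
```

Request:
play_rows --increments '[{"slide":[0,0,-40],"angular":[0,0,0],"claw":0.4},{"slide":[0,-24,0],"angular":[0,0,0],"claw":-1},{"slide":[0,-24,0],"angular":[0,0,0],"claw":-1},{"slide":[0,0,0],"angular":[0,0,0],"claw":-1},{"slide":[0,0,0],"angular":[0,0,0],"claw":-1},{"slide":[0,0,0],"angular":[0,0,0],"claw":-1}]'

```text
time: 39.35
ee_pos: [0.4836, -0.088, 0.0986]
tcp_rot: [180.0, 0.0, 98.8]
wrist_force: [0.9, 0.0, -0.2]
opening: -0.0001
grasp_force: 0.0
```

Run:
```python
from h import *
st();bore(snap("scene","s18"),-110,-36,38,90)
```

```text
t 39.35 rack [-157.6  -36.6] z 98.6 yaw [180.    0.   98.8] open -0.1 grip 0.0 F [ 0.9  0.  -0.2]
34 [-107.6  -40.9]
```

Request:
play_rows --increments '[{"slide":[0.5,0,30],"angular":[0,0,0],"claw":-1},{"slide":[0,0,30],"angular":[0,0,0],"claw":-1},{"slide":[0,0,0],"angular":[0,0,0],"claw":-1},{"slide":[0,10,0],"angular":[0,0,0],"claw":-1},{"slide":[0,10,0],"angular":[0,0,0],"claw":-1},{"slide":[0,10,0],"angular":[0,0,0],"claw":-1},{"slide":[0,10,0],"angular":[0,0,0],"claw":-1},{"slide":[0,10,0],"angular":[0,0,0],"claw":-1}]'

```text
time: 40.2
ee_pos: [0.5333, -0.0798, 0.0395]
tcp_rot: [180.0, 0.0, 98.8]
wrist_force: [-6.5, -1.5, 7.8]
opening: 0.0
grasp_force: 4.3
```

Request:
play_rows --increments '[{"slide":[0,10,0],"angular":[0,0,0],"claw":-1},{"slide":[0,10,0],"angular":[0,0,0],"claw":-1},{"slide":[0,10,0],"angular":[0,0,0],"claw":-1},{"slide":[0,10,0],"angular":[0,0,0],"claw":-1},{"slide":[0,10,0],"angular":[0,0,0],"claw":-1},{"slide":[0,10,0],"angular":[0,0,0],"claw":-1},{"slide":[0,10,0],"angular":[0,0,0],"claw":-1},{"slide":[0,10,0],"angular":[0,0,0],"claw":-1}]'

```text
time: 41.0
ee_pos: [0.6115, -0.0674, 0.0395]
tcp_rot: [-179.9, 0.0, 98.8]
wrist_force: [-9.8, 0.1, 8.9]
opening: -0.0
grasp_force: 6.8
```

Request:
play_rows --increments '[{"slide":[0,10,0],"angular":[0,0,0],"claw":-1},{"slide":[0,9,0],"angular":[0,0,0],"claw":-1},{"slide":[0,0,0],"angular":[0,0,0],"claw":-1},{"slide":[0,-3,0],"angular":[0,0,0],"claw":-1},{"slide":[0,0,-25],"angular":[0,0,0],"claw":-1},{"slide":[0,0,-40],"angular":[0,0,0],"claw":-1},{"slide":[0,0,-40],"angular":[0,0,0],"claw":-1}]'

```text
time: 41.7
ee_pos: [0.6269, -0.0649, 0.1441]
tcp_rot: [-179.9, -0.0, 98.8]
wrist_force: [0.7, 0.9, -0.7]
opening: -0.0001
grasp_force: 0.0
```

Request:
play_rows --increments '[{"slide":[0,-45,0],"angular":[0,0,0],"claw":-1},{"slide":[0,-45,-10],"angular":[0,0,0],"claw":-1},{"slide":[0,-45,-10],"angular":[0,0,0],"claw":-1},{"slide":[0,-45,-10],"angular":[0,0,0],"claw":-1},{"slide":[0,-45,0],"angular":[0,0,0],"claw":-1},{"slide":[0,0,0],"angular":[0,0,0],"claw":-1}]'

```text
time: 42.3
ee_pos: [0.4015, -0.0999, 0.1746]
tcp_rot: [179.9, 0.0, 98.7]
wrist_force: [0.9, -0.6, 1.0]
opening: -0.0
grasp_force: 0.0
```

Run:
```python
from h import *
st();im=snap("scene","s19");t=snap("top","t19")
a=cv2.resize(im[90:310,210:440],(460,440),interpolation=cv2.INTER_CUBIC);b=cv2.resize(t[100:270,290:400],(285,440),interpolation=cv2.INTER_CUBIC)
cv2.imwrite("pics/c19.png",np.hstack([a,b]))
```

```text
t 42.3 rack [-240.6  -35.9] z 174.6 yaw [179.9   0.   98.7] open -0.0 grip 0.0 F [ 0.9 -0.6  1. ]
```

View pics/c19.png

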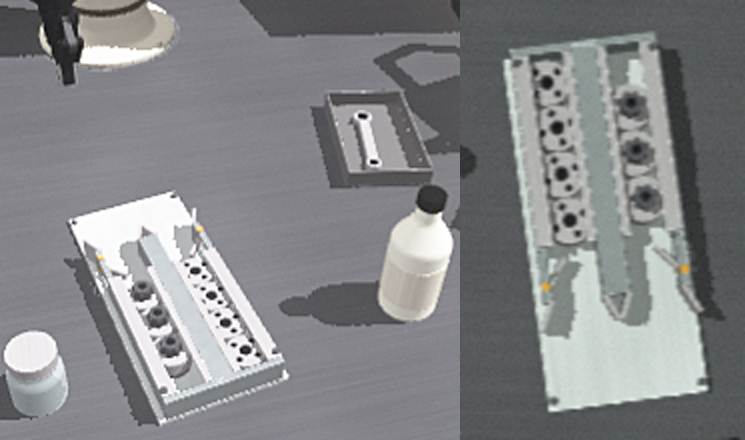

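The picture shows four plain drums in the left lane and three spurs in the right. Both pawls are shut across the lanes, at about (560,270) and (665,260), and the wrench is in the tray. The bystanders haven't moved.

```bash
python3 -c "
from workcell import bot
print(bot.job_done())"
```

```text
the job is handed in; nothing more can be done
None
```

The job is handed in, but no verdict came back: the last pictures show the wrench in the tray, all five loose drums loaded in their matching lanes (four plain on the left, three spur on the right, counting the old ones), both pawls shut and the bystanders unmoved, though one push reached about 53 N at the wrist (under the 120 N limit).

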